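# Take down a stack of dishes and their spacer plate

## Task

Take the stack of two glass dishes and the blue spacer plate apart from the top down, one piece at a time: stand the dishes on the green mat, one centred in each ring outline, and lay the spacer plate flat and squarely on the blue plate already set aside, which stays where it lies. Set everything down gently, keep the dishes level, and leave the other things on the bench where they are.

Things in the scene. Friction and masses are not known exactly. Their poses are not given: they have to be found in the camera images.
- upper_dish: clear shallow glass dish, 60 mm outside diameter, 12 mm high, upright 2.5 mm wall, open at the top, about 0.05 kg; origin at the centre of its underside, z up. It starts on top of the spacer plate, underside 18 mm above the bench.
- lower_dish: clear shallow glass dish, 60 mm outside diameter, 12 mm high, upright 2.5 mm wall, open at the top, about 0.05 kg; origin at the centre of its underside, z up. It starts on the bench at the foot of the stack, under the spacer plate.
- spacer_plate: blue metal plate, 110 x 68 x 6 mm, about 0.12 kg, with a 10 mm hole near each end; origin at the centre of its underside, x along its length, z up. Starts between the dishes, underside 12 mm above the bench, centred over the lower dish to a few mm; its ends overhang the dish by about 25 mm, its long sides by about 4 mm.
- pile_plate: blue metal plate, 110 x 68 x 6 mm, about 0.12 kg, with a 10 mm hole near each end; origin at the centre of its underside, x along its length, z up. Starts alone and loose on the bench, as the first of the plate pile, to the left or the right of the stack.
- mat: dark green flat silicone mat fixed to the bench, 110 x 210 x 3 mm, with two white ring outlines; origin at the centre of its underside, x across its 110 mm width, y along its 210 mm length, z up. It lies to the left or the right of the stack, on the other side from the pile plate.
- ring_0 (a point): centre of one white ring outline (72 mm diameter, printed only, no step) on the mat's upper face, 3 mm above the bench, 50 mm from the mat's centre towards the mat's -y
- ring_1 (a point): centre of the other, like white ring outline, on the mat's upper face, 50 mm from the mat's centre towards the mat's +y
- weight_1: bystander: loose brass-coloured calibration weight with a knob, 32 mm diameter, 46 mm high; origin at the centre of its underside
- weight_2: bystander: loose grey calibration weight with a knob, 26 mm diameter, 36 mm high; origin at the centre of its underside
- weight_3: bystander: loose brass-coloured calibration weight with a knob, 20 mm diameter, 27 mm high; origin at the centre of its underside
- stopper_1: bystander: loose red-brown rubber stopper, 27 mm diameter, 26 mm high; origin at the centre of its underside
- stopper_2: bystander: loose red-brown rubber stopper, 31 mm diameter, 26 mm high; origin at the centre of its underside
- beaker_50: bystander: small loose glass beaker at the left, 44 mm diameter, 58 mm high; origin at the centre of its underside
Not all that is in view belongs to the job. Leave any brown or pink look-alike of the upper_dish alone.

How it is judged (in metres and radians):
On the way, in this order (a step that is already met when the one before it is completed fails the run):
1. the upper dish stands in one ring of the mat, let go, while the spacer plate is still over the lower dish (((horizontal distance between upper_dish and ring_0 below 0.02 m and z of upper_dish in the frame of ring_0 between -0.003 and 0.004 m and angle between upper_dish's own z axis and vertical below 0.08 rad and linear speed of upper_dish below 0.02 m/s) or (horizontal distance between upper_dish and ring_1 below 0.02 m and z of upper_dish in the frame of ring_1 between -0.003 and 0.004 m and angle between upper_dish's own z axis and vertical below 0.08 rad and linear speed of upper_dish below 0.02 m/s)) and contact force between upper_dish and the fingers below 0.05 N and horizontal distance between spacer_plate and lower_dish below 0.03 m), for 0.2 s.
2. the spacer plate lies squarely on the pile plate, let go (horizontal distance between spacer_plate and pile_plate below 0.015 m and z of spacer_plate in the frame of pile_plate between 0.004 and 0.009 m and angle between the x axis of spacer_plate and the x axis of pile_plate, either way round below 0.2 rad and angle between spacer_plate's own z axis and vertical below 0.08 rad and linear speed of spacer_plate below 0.02 m/s and contact force between spacer_plate and the fingers below 0.05 N), for 0.2 s.
At the end, for the whole second after the job is handed in: Each dish stands flat on the mat and at rest, its centre within 20 mm of a ring's centre, one dish per ring; the spacer plate rests flat on the pile plate, centres within 15 mm and long edges parallel within 0.2 rad (either way round); the pile plate is within 30 mm of where it started ((((horizontal distance between upper_dish and ring_0 below 0.02 m and z of upper_dish in the frame of ring_0 between -0.003 and 0.004 m and angle between upper_dish's own z axis and vertical below 0.08 rad and linear speed of upper_dish below 0.02 m/s) and (horizontal distance between lower_dish and ring_1 below 0.02 m and z of lower_dish in the frame of ring_1 between -0.003 and 0.004 m and angle between lower_dish's own z axis and vertical below 0.08 rad and linear speed of lower_dish below 0.02 m/s)) or ((horizontal distance between upper_dish and ring_1 below 0.02 m and z of upper_dish in the frame of ring_1 between -0.003 and 0.004 m and angle between upper_dish's own z axis and vertical below 0.08 rad and linear speed of upper_dish below 0.02 m/s) and (horizontal distance between lower_dish and ring_0 below 0.02 m and z of lower_dish in the frame of ring_0 between -0.003 and 0.004 m and angle between lower_dish's own z axis and vertical below 0.08 rad and linear speed of lower_dish below 0.02 m/s))) and horizontal distance between spacer_plate and pile_plate below 0.015 m and z of spacer_plate in the frame of pile_plate between 0.004 and 0.009 m and angle between the x axis of spacer_plate and the x axis of pile_plate, either way round below 0.2 rad and angle between spacer_plate's own z axis and vertical below 0.08 rad and linear speed of spacer_plate below 0.02 m/s and distance of pile_plate from where it was at the start of the episode below 0.03 m); the robot touches nothing.
It fails at once if a dish is tipped by more than about 30 degrees (angle between any of upper_dish, lower_dish's own z axis and vertical above 0.5 rad).
It fails at once if a dish or the spacer plate is let fall (more than about 2 cm) or flung ((linear speed of upper_dish above 0.6 m/s and contact force between upper_dish and the fingers below 0.05 N) or (linear speed of lower_dish above 0.6 m/s and contact force between lower_dish and the fingers below 0.05 N) or (linear speed of spacer_plate above 0.6 m/s and contact force between spacer_plate and the fingers below 0.05 N)).
It fails at once if a bystander is moved by more than 30 mm (distance of any of weight_1, weight_2, weight_3, stopper_1, stopper_2, beaker_50 from where it was at the start of the episode above 0.03 m).
It also fails if it takes over 61 s, if anything falls off the work surface, if the arm or the gripper's body presses on something with over 40 N, if the wrist force passes 120 N, or if a joint passes its speed limit or range.

## Robot

A 6-joint arm with a two-finger parallel gripper is mounted at the origin on a cart in front of the work surface, level with it; the furniture and walls round the work are solid. World frame = base frame: x ahead of the robot, y to its left, z up, the work surface at z = 0. Lengths are in m, angles in degrees, forces in N, time in s.
With the tool pointing down it reaches from about 0.3 to 0.75 m from the base axis. Payload 8.5 kg.
Tool frame: the origin (TCP) lies at the very end of the fingers, on their centre line; the grasp point (between the pads) lies env.pinch_z behind it (env.pinch_z is the distance from the TCP to the grasp point, in m); z points along the fingers, y is the line along which they close (so a half turn about z gives the same grasp; the last joint's range is limited). The gripper opens to 85 mm and grips with 20 to 120 N. Pads are 22 mm wide; open, the fingers measure 114 mm over their backs; the gripper's body (76 mm by 85 mm) begins 54 mm behind the grasp point. The pads swing forward as they close: fully open they stand 13 mm farther back than shut.
Start: joints at [58.138, 21.807, 74.336, -0, 83.858, -12.336], TCP at [0.184, 0.518, 0.231] pointing down, gripper open.
Joint ranges: [-178.18, 178.18], [-50.72, 133.34], [12.68, 142.11], [-81.47, 261.47], [9.98, 163.14], [-165.26, 165.26]. Speed limits (degrees/s): [136.94, 136.94, 180, 180, 180, 180].

## Interface

Orientations are given as a 3x3 rotation matrix whose columns are the frame's x, y, z axes.
In Python, from rig import telemetry, get_image, env gives the robot as it stands. The module is installed in compiled form; this text tells all that it offers.
- The arm moves only by the tool apply_moves, never from a script. Its argument "series" is a list of rows, each a list of 7 numbers: the shift along the tool's x, y, z in mm, then the turn, a rotation vector about the tool's x, y, z in degrees, then the opening, from 0 (shut) to 1 (fully open). A call has 1 to 12 rows; each row shifts and turns the commanded pose from where the row before left it, along the tool's axes as they then stand; what a row does not reach is not made up. A row lasts 1/8 s, in which the tool goes at most 62.5 mm and 10.7 degrees, less where a joint would pass 70% of its speed; a pose out of reach is approached as far as the arm can. A call with a gripper value outside its range is refused whole. The fingers move at their own pace and stop on an object; "grip_force" is the grip in N (left out, the last holds). Time passes only in rows, so rows that do not move let the fingers close. It gives the time, the measured TCP pose, the force, the opening and the grip force at its end, in the units of the state.
- telemetry.observe(): the state, without advancing time (a new reading comes with each control period).
- get_image(name): name is "scene" or "side" or "wrist"; returns a dict with "frame" (400x640x3 uint8, red, green, blue), "z_map" (400x640 float32, m along the optical axis (not along the pixel's ray), 0 where there is no reading), "vertical_fov" (degrees; the focal length in pixels is half the picture's height over the tangent of half this angle, whatever the lens; pixels are square), "cx", "cy" (the principal point, pixels), "eye" and "attitude" of the camera in the world; the wrist camera has in their place "mount" (4x4, takes a point from camera to tool coordinates, whose origin is the TCP and whose axes are the flange's). Camera axes: x right, y up, looking along -z (the intrinsics and any distortion apply to the point x, -y, -z); pixel columns grow to the right and rows downward; lengths in m; the calibration is good to about 2 mm. A picture is of the moment at which its call begins: read the wrist's pose just before it.
- env.close_job(): hands the job in; it is judged then, once.
The state is a dict: "time_s": time; "q": joint angles; "qvel": joint speeds; "joint_efforts": joint torques, N m; "position": TCP position; "tool_rot": TCP orientation; "ft_force": force on the tool from outside, world axes, zero at the start; "wrist_torque": the same for the moment, N m; "grip_width": finger opening in m; "gripper_force": force on a finger pad.
Only numpy, scipy, OpenCV 4.12 (cv2) and the standard library are available. Lean on these libraries where they do the work, as an engineer would, in place of code of your own. Each camera call takes 0.05 s, during which the arm holds its last target. There are 200 camera calls.

## Working session

There is one attempt and no reset: what is moved stays moved. The work goes in short steps, Python scripts to look and compute and a tool call to move; the robot and the scene stay as the last step left them, time stands still between calls to the robot, and variables do not carry over. Pictures are saved under pics/ and viewed, at most 10 in all, crops included, and the job is handed in when it is done.

Besides the shell and the picture viewer there is one more tool, called by a JSON object that holds its "name" and its "arguments", one argument or row to a line. apply_moves: Moves the arm, as the interface text tells. Its arguments: {"type":"object","properties":{"series":{"type":"array"},"grip_force":{"type":"number"}},"required":["series"]}

```bash
mkdir -p pics; cat > h.py <<'E'
import numpy as np, cv2
from rig import telemetry, get_image, env
def save(n,fn,crop=None,s=1):
    im=get_image(n); f=im["frame"]
    if crop: f=f[crop[1]:crop[3],crop[0]:crop[2]]
    cv2.imwrite("pics/"+fn,cv2.resize(f[:,:,::-1],None,fx=s,fy=s,interpolation=cv2.INTER_CUBIC)); return im
def ray(im,u,v,st=None):
    f=200/np.tan(np.radians(im["vertical_fov"])/2)
    d=np.array([(u-im["cx"])/f,-(v-im["cy"])/f,-1.])
    if "mount" in im:
        M=np.array(im["mount"]);R=np.array(st["tool_rot"]);p=np.array(st["position"])
        return p+R@M[:3,3], R@M[:3,:3]@d
    return np.array(im["eye"]),np.array(im["attitude"])@d
def atz(im,u,v,z,st=None):
    o,d=ray(im,u,v,st); return o+d*(z-o[2])/d[2]
def dep(im,u,v,st=None):
    o,d=ray(im,u,v,st); return o+d*im["z_map"][int(v),int(u)]
E
python3 - <<'E'
from h import *
st=telemetry.observe(); print(st, env.pinch_z)
for n in("scene","side"):
    im=save(n,n+"0.png",s=1.25); print({k:v for k,v in im.items() if k not in("frame","z_map")})
    np.savez(n+"0.npz",**im)
E
```

```text
{'time_s': 0.0, 'q': array([ 5.81378764e+01,  2.18421728e+01,  7.43851722e+01, -8.29149142e-05,
        8.38579734e+01, -1.23368901e+01]), 'qvel': array([-0.08134167,  0.08383237, -0.01975794, -0.01134041,  0.00635892,
        0.13456948]), 'joint_efforts': array([-1.57652914e-03, -4.48450756e+01, -2.31280839e+01, -2.17840793e-04,
        4.67429141e-03, -8.15666886e-05]), 'position': array([0.18367636, 0.51811274, 0.23069823]), 'tool_rot': array([[-9.42494317e-01,  3.34221254e-01, -7.84831921e-04],
       [ 3.34222026e-01,  9.42493520e-01, -1.26547083e-03],
       [ 3.16751752e-04, -1.45500718e-03, -9.99998891e-01]]), 'ft_force': array([ 0.54764016,  0.10639472, -0.03803195]), 'wrist_torque': array([ 0.0146571 , -0.05274744, -0.00530663]), 'gripper_force': 0.0, 'grip_width': 0.08551739506368594} 0.0187
{'vertical_fov': 55.63848748889759, 'cx': 314.0637152561918, 'cy': 205.67740543618226, 'eye': array([ 0.10493213, -0.94166717,  0.73687978]), 'attitude': array([[ 0.9213408 ,  0.20625103, -0.32953246],
       [-0.38874776,  0.49427529, -0.77753914],
       [ 0.00251151,  0.84448354,  0.53557562]])}
{'vertical_fov': 51.24262057067057, 'cx': 317.4022669467162, 'cy': 200.89546685481082, 'eye': array([ 0.56567042, -1.03765532,  0.59812218]), 'attitude': array([[ 0.99983104, -0.01536991,  0.01008228],
       [ 0.0160254 ,  0.46017234, -0.88768497],
       [ 0.00900405,  0.88769656,  0.4603409 ]])}
```

View pics/scene0.png

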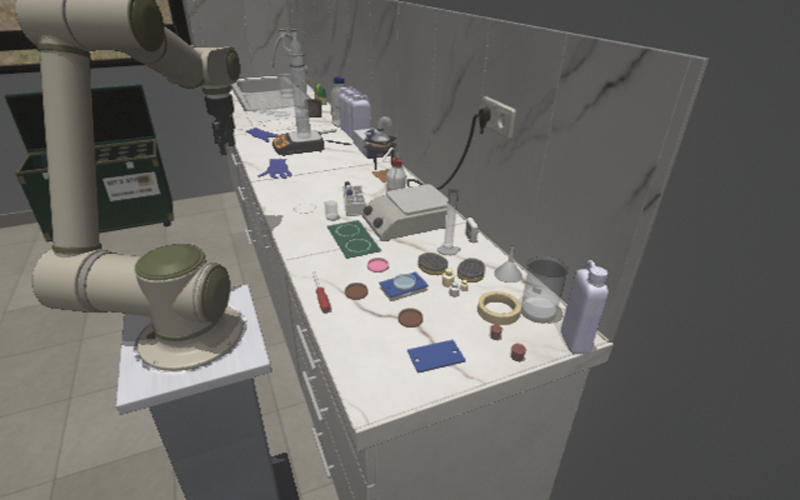

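View pics/side0.png

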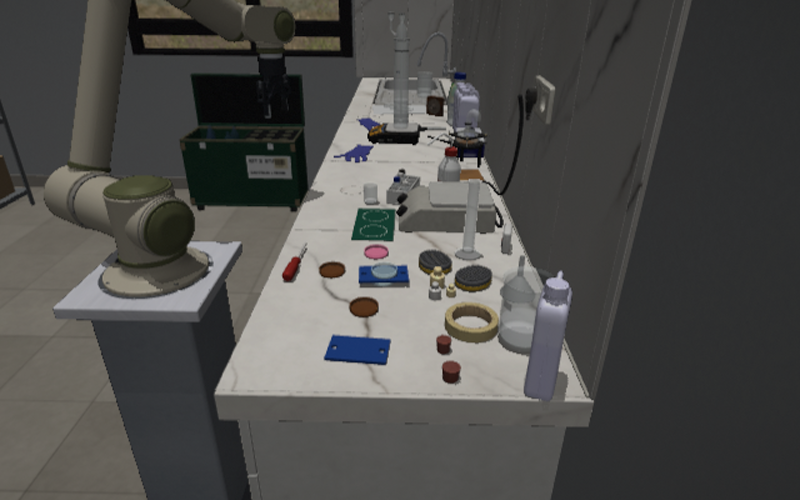

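The scene view shows the clear dish on the blue plate at (404,283). The pile plate is at (436,356), and the mat is at (354,238) with rings at (348,230) and (358,244). The look-alikes are two brown dishes at (356,291) and (410,317) and a pink one at (377,265). The clear one on the blue plate fits the description, and I'll confirm it in a crop.

```bash
python3 - <<'E'
from h import *
for n,pts in(("scene",dict(stack=(404,286,.018),dish=(404,282,.03),pile=(436,356,.006),r0=(348,230,.003),r1=(358,244,.003),beaker=(331,215,0),pink=(377,266,.0),brown=(356,291,0),brown2=(410,318,0))),
 ("side",dict(stack=(384,275,.018),dish=(384,270,.03),pile=(358,349,.006),r0=(376,216,.003),r1=(373,232,.003),pink=(376,252,0),w=(436,290,0),brown=(332,270,0),brown2=(363,308,0)))):
    im=dict(np.load(n+"0.npz"))
    for k,(u,v,z) in pts.items(): print(n,k,atz(im,u/1.25,v/1.25,z).round(3),dep(im,u/1.25,v/1.25).round(3))
    x,y=(380,350) if n=="side" else (0,0)
a=dict(np.load("scene0.npz"))["frame"][170:310,230:430,::-1]
cv2.imwrite("pics/crop0.png",cv2.resize(a,None,fx=4,fy=4,interpolation=cv2.INTER_CUBIC))
E
```

```text
scene stack [ 0.52  -0.038  0.018] [ 0.52  -0.038  0.018]
scene dish [ 0.52  -0.037  0.03 ] [ 0.527 -0.023  0.019]
scene pile [ 0.486 -0.286  0.006] [ 0.488 -0.282  0.002]
scene r0 [0.488 0.326 0.003] [0.487 0.323 0.005]
scene r1 [0.489 0.232 0.003] [0.489 0.234 0.002]
scene beaker [0.47  0.453 0.   ] [0.461 0.418 0.018]
scene pink [0.5   0.102 0.   ] [ 0.5    0.104 -0.001]
scene brown [0.406 0.013 0.   ] [0.406 0.013 0.   ]
scene brown2 [ 0.49  -0.141  0.   ] [ 0.49  -0.143  0.001]
side stack [ 0.527 -0.035  0.018] [ 0.527 -0.054  0.029]
side dish [ 0.526 -0.034  0.03 ] [ 0.526 -0.017  0.021]
side pile [ 0.489 -0.283  0.006] [ 0.489 -0.284  0.007]
side r0 [0.49  0.325 0.003] [0.49  0.331 0.001]
side r1 [0.488 0.219 0.003] [0.487 0.224 0.   ]
side pink [0.501 0.109 0.   ] [0.501 0.106 0.002]
side w [ 0.641 -0.066  0.   ] [ 0.638 -0.104  0.023]
side brown [0.404 0.015 0.   ] [0.405 0.008 0.004]
side brown2 [ 0.487 -0.141  0.   ] [ 0.488 -0.146  0.004]
```

View pics/crop0.png

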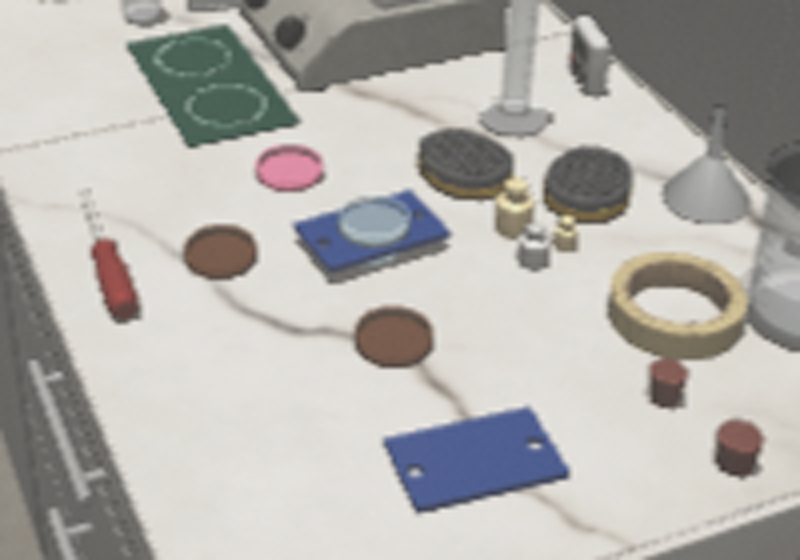

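The crop confirms it: the target is the clear dish on the blue plate at crop (374,220), and the brown and pink ones stand on the bench by themselves. I'll stop over the mat first.

{"name": "apply_moves", "arguments": {
  "series": [
    [-30, -12, 0, 0, 0, 0, 1],
    [-50, -20, 0, 0, 0, 0, 1],
    [-55, -23, 0, 0, 0, 0, 1],
    [-55, -23, 0, 0, 0, 0, 1],
    [-55, -23, 0, 0, 0, 0, 1],
    [-50, -20, 0, 0, 0, 0, 1],
    [-30, -12, 0, 0, 0, 0, 1],
    [-18, -8, 0, 0, 0, 0, 1],
    [0, 0, 0, 0, 0, -9.75, 1],
    [0, 0, 0, 0, 0, -9.75, 1],
    [0, 0, 0, 0, 0, 0, 1]
  ]
}}

```text
time_s: 1.48
position: [0.4596, 0.2712, 0.2312]
tool_rot: [[-1.0, 0.001, -0.0], [0.001, 1.0, -0.0], [0.0, -0.0, -1.0]]
ft_force: [1.0, 0.4, -0.4]
grip_width: 0.0851
gripper_force: 0.0
```

```bash
python3 - <<'E'
from h import *
st=telemetry.observe(); print(st["position"],st["tool_rot"].round(3))
im=save("wrist","w1.png"); np.savez("w1.npz",st_p=st["position"],st_R=st["tool_rot"],**im)
print(im["mount"],im["vertical_fov"])
f=im["frame"].astype(int); g=((f[...,1]>f[...,0]+15)&(f[...,1]>f[...,2]+8)).astype(np.uint8)
c=max(cv2.findContours(cv2.morphologyEx(g,cv2.MORPH_CLOSE,np.ones((9,9))),0,1)[0],key=cv2.contourArea)[:,0]
P=np.array([atz(im,u,v,.003,st)[:2] for u,v in c]); print(cv2.minAreaRect((P*1000).astype(np.float32)))
E
```

```text
[0.4595705  0.27116749 0.23120823] [[-1.     0.001 -0.   ]
 [ 0.001  1.    -0.   ]
 [ 0.    -0.    -1.   ]]
[[ 4.37840909e-04  9.49359993e-01  3.14190089e-01  8.21386558e-02]
 [ 9.99999698e-01 -6.17560344e-04  4.72472916e-04  1.04132404e-03]
 [ 6.42578223e-04  3.14189787e-01 -9.49359977e-01 -1.42392294e-01]
 [ 0.00000000e+00  0.00000000e+00  0.00000000e+00  1.00000000e+00]] 67.13734112978464
((484.0397033691406, 279.3831787109375), (207.4026336669922, 107.46805572509766), 89.95854187011719)
```

View pics/w1.png

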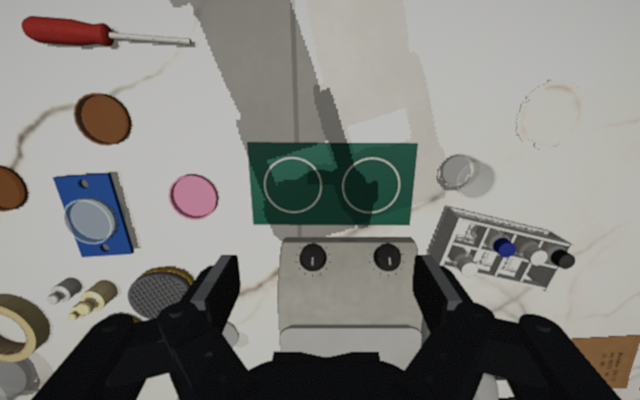

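The wrist view shows the mat square to the axes, with rings at (292,185) and (371,185). The balance is just beyond it, the beaker is at (458,172), and the stack is at the left around (93,215).

{"name": "apply_moves", "arguments": {
  "series": [
    [-5, -30, 0, 0, 0, 0, 1],
    [-8, -50, 0, 0, 0, 0, 1],
    [-8, -60, 0, 0, 0, 0, 1],
    [-8, -60, 0, 0, 0, 0, 1],
    [-8, -55, 0, 0, 0, 0, 1],
    [-5, -35, 0, 0, 0, 0, 1],
    [0, -17, 0, 0, 0, 0, 1],
    [0, 0, 0, 0, 0, 0, 1]
  ]
}}

```text
time_s: 2.52
position: [0.5017, -0.0362, 0.2312]
tool_rot: [[-1.0, 0.003, -0.0], [0.003, 1.0, 0.0], [0.0, 0.0, -1.0]]
ft_force: [-0.4, 0.6, -0.7]
grip_width: 0.0852
gripper_force: 0.0
```

```bash
cat >> h.py <<'E'
def blue(im,st,z):
    f=im["frame"].astype(int); g=((f[...,2]>f[...,0]+50)&(f[...,2]>f[...,1]+30)).astype(np.uint8)
    out=[]
    for c in cv2.findContours(cv2.morphologyEx(g,cv2.MORPH_CLOSE,np.ones((41,41))),0,1)[0]:
        if cv2.contourArea(c)<1500: continue
        P=np.array([atz(im,u,v,z,st)[:2] for u,v in c[:,0]])*1000; out.append(cv2.minAreaRect(P.astype(np.float32)))
    return out
E
python3 - <<'E'
from h import *
w=dict(np.load("w1.npz")); s1=dict(position=w["st_p"],tool_rot=w["st_R"])
for u,v in((292,185),(371,185),(458,172)): print(atz(w,u,v,.003,s1).round(4))
for u,v in((350,235),(350,270),(350,350)): print("bal",dep(w,u,v,s1).round(3))
st=telemetry.observe(); print(st["position"])
im=save("wrist","w2.png",s=1.25); np.savez("w2.npz",st_p=st["position"],st_R=st["tool_rot"],**im)
print(blue(im,st,.018),blue(dict(np.load("side0.npz")),None,.006))
E
```

```text
[0.4836 0.2288 0.003 ]
[0.4837 0.3298 0.003 ]
[0.4668 0.4386 0.003 ]
bal [ 0.556  0.305 -0.001]
bal [0.575 0.301 0.055]
bal [0.665 0.301 0.088]
[ 0.50167035 -0.03617568  0.2312307 ]
[((520.7637939453125, -23.823951721191406), (107.4540023803711, 66.30561828613281), 3.429879665374756), ((483.4095764160156, -270.26971435546875), (65.71212768554688, 104.64067840576172), 84.57559967041016)] []
```

View pics/w2.png

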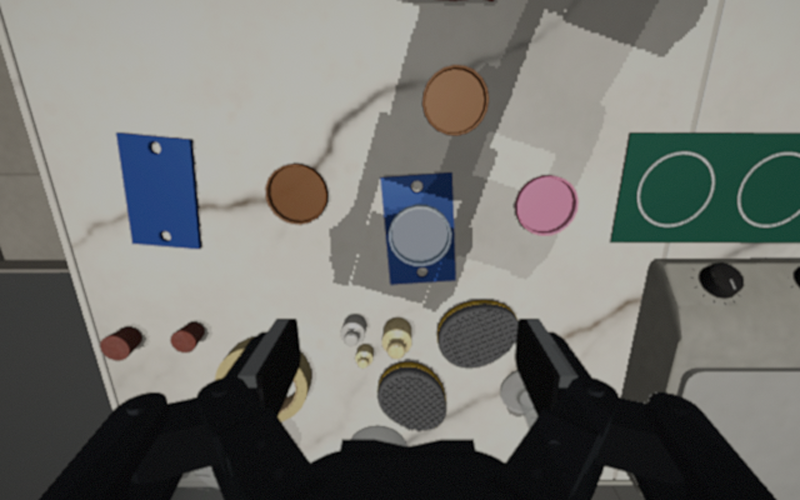

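The stack plate is at (420,230) with the dish rim at (420,236), and the pile plate is at (160,190). I'll measure the dish, the pile plate at its true height, and the fingertip depth.

```bash
python3 - <<'E'
from h import *
w=dict(np.load("w2.npz")); st=dict(position=w["st_p"],tool_rot=w["st_R"])
print("dish",[atz(w,u/1.25,v/1.25,z,st).round(4) for u,v,z in((389,235,.03),(452,235,.03),(420,205,.03),(420,267,.03))])
print("plate .018",blue(w,st,.018)[0],"pile",blue(w,st,.006)[1])
for u in (268,275,285,292,298,530,540): print(u,[dep(w,u/1.25,v/1.25,st).round(3).tolist() for v in(320,323,328,335)])
E
```

```text
dish [array([ 0.5217, -0.0526,  0.03  ]), array([0.5219, 0.0073, 0.03  ]), array([ 0.4928, -0.0234,  0.03  ]), array([ 0.5545, -0.0229,  0.03  ])]
plate .018 ((520.7637939453125, -23.823951721191406), (107.4540023803711, 66.30561828613281), 3.429879665374756) pile ((485.5633544921875, -278.2093200683594), (67.92933654785156, 108.17141723632812), 84.57559967041016)
268 [[0.629, -0.191, 0.0], [0.633, -0.192, -0.0], [0.639, -0.192, 0.001], [0.49, -0.084, 0.259]]
275 [[0.489, -0.084, 0.249], [0.489, -0.083, 0.252], [0.49, -0.083, 0.254], [0.489, -0.08, 0.261]]
285 [[0.489, -0.08, 0.25], [0.49, -0.08, 0.251], [0.49, -0.079, 0.254], [0.49, -0.078, 0.258]]
292 [[0.489, -0.078, 0.25], [0.49, -0.078, 0.25], [0.492, -0.078, 0.251], [0.495, -0.078, 0.251]]
298 [[0.63, -0.158, -0.001], [0.633, -0.158, 0.0], [0.639, -0.158, 0.001], [0.499, -0.078, 0.245]]
530 [[0.49, 0.01, 0.249], [0.49, 0.01, 0.251], [0.489, 0.008, 0.256], [0.49, 0.007, 0.259]]
540 [[0.63, 0.113, 0.0], [0.49, 0.014, 0.251], [0.49, 0.012, 0.255], [0.49, 0.011, 0.26]]
```

{"name": "apply_moves", "arguments": {
  "series": [
    [-10, 6, 30, 0, 0, -3.2, 0.8],
    [-10, 6, 40, 0, 0, 0, 0.8],
    [0, 0, 40, 0, 0, 0, 0.8],
    [0, 0, 20, 0, 0, 0, 0.8],
    [0, 0, 0, 0, 0, 0, 0.8]
  ]
}}

```text
time_s: 3.2
position: [0.5208, -0.022, 0.1004]
tool_rot: [[-0.998, -0.057, -0.003], [-0.057, 0.998, 0.001], [0.003, 0.001, -1.0]]
ft_force: [-0.1, -0.8, -0.2]
grip_width: 0.0681
gripper_force: 0.0
```

```bash
python3 - <<'E'
from h import *
st=telemetry.observe(); print(st["position"],st["tool_rot"].round(3))
im=save("wrist","w3.png",s=1.25); np.savez("w3.npz",st_p=st["position"],st_R=st["tool_rot"],**im)
E
```

```text
[ 0.52075385 -0.02203175  0.10041561] [[-0.998 -0.057 -0.003]
 [-0.057  0.998  0.001]
 [ 0.003  0.001 -1.   ]]
```

View pics/w3.png

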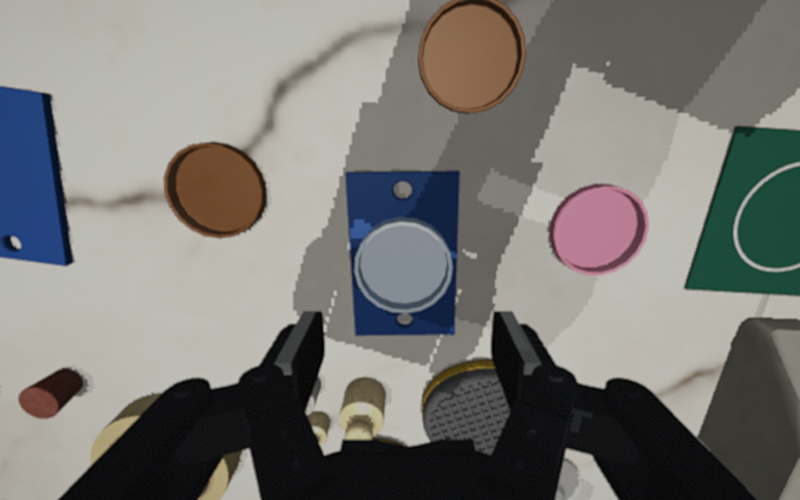

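The dish rim is centred at (403,265) on the plate, with the finger tips either side at (312,318) and (503,318).

```bash
python3 - <<'E'
from h import *
w=dict(np.load("w3.npz")); st=dict(position=w["st_p"],tool_rot=w["st_R"])
z=w["z_map"]
for u in (244,250,255,396,401,406):
    v=next(v for v in range(235,300) if 0.01<z[v,u]<.17); print(u,v,dep(w,u,v,st).round(4),dep(w,u,v+1,st).round(4))
print("dish",[atz(w,u/1.25,v/1.25,zz,st).round(4) for u,v,zz in((354,265,.03),(452,265,.03),(403,216,.03),(403,314,.03))])
print(blue(w,st,.018))
E
```

```text
244 249 [ 0.511  -0.0614  0.1115] [ 0.5106 -0.0609  0.1132]
250 249 [ 0.511  -0.0586  0.1112] [ 0.5112 -0.0584  0.1118]
255 249 [ 0.5104 -0.0559  0.112 ] [ 0.511  -0.056   0.1119]
396 249 [0.5064 0.0122 0.1123] [0.5071 0.0124 0.1119]
401 249 [0.5067 0.015  0.1113] [0.5062 0.0144 0.1134]
406 249 [0.5063 0.0172 0.112 ] [0.5069 0.0173 0.1119]
dish [array([ 0.5225, -0.0531,  0.03  ]), array([0.5192, 0.0061, 0.03  ]), array([ 0.4905, -0.0251,  0.03  ]), array([ 0.5539, -0.0217,  0.03  ])]
[((521.2966918945312, -23.584735870361328), (108.91889953613281, 66.04692077636719), 3.7370362281799316), ((485.35107421875, -253.88558959960938), (40.792293548583984, 105.0916748046875), 84.63836669921875)]
```

{"name": "apply_moves", "arguments": {
  "series": [
    [-1, -1.5, 30, 0, 0, 0, 0.8],
    [0, 0, 30, 0, 0, 0, 0.8],
    [0, 0, 18, 0, 0, 0, 0.8],
    [0, 0, 10, 0, 0, 0, 0.8],
    [0, 0, 0, 0, 0, 0, 0.8],
    [0, 0, 0, 0, 0, 0, 0.66],
    [0, 0, 0, 0, 0, 0, 0.6],
    [0, 0, 0, 0, 0, 0, 0.6]
  ],
  "grip_force": 25
}}

```text
time_s: 4.25
position: [0.5231, -0.0251, 0.0145]
tool_rot: [[-0.998, -0.055, 0.002], [-0.055, 0.998, -0.0], [-0.002, -0.0, -1.0]]
ft_force: [-0.6, 2.2, 6.9]
grip_width: 0.0582
gripper_force: 26.8
```

{"name": "apply_moves", "arguments": {
  "series": [
    [0, 0, -2, 0, 0, 0, 0.6],
    [0, 0, -3, 0, 0, 0, 0.6],
    [0, 0, -8, 0, 0, 0, 0.6],
    [0, 0, -25, 0, 0, 0, 0.6],
    [0, 0, -40, 0, 0, 0, 0.6],
    [0, 0, -40, 0, 0, 0, 0.6],
    [0, 0, 0, 0, 0, 0, 0.6]
  ]
}}

```text
time_s: 5.12
position: [0.5238, -0.0254, 0.1344]
tool_rot: [[-0.998, -0.055, 0.006], [-0.055, 0.998, -0.002], [-0.006, -0.002, -1.0]]
ft_force: [-0.3, 0.5, -1.2]
grip_width: 0.0579
gripper_force: 27.1
```

```bash
python3 - <<'E'
from h import *
st=telemetry.observe(); print(st["position"],st["ft_force"])
im=save("wrist","w4.png",s=1.25); print(blue(im,st,.018))
E
```

```text
[ 0.52379729 -0.02541926  0.13442195] [-0.33352958  0.45899619 -1.16175527]
[((507.17828369140625, -24.877464294433594), (81.78253173828125, 65.89851379394531), 5.716455936431885), ((484.12158203125, -273.253662109375), (76.58390808105469, 105.57953643798828), 84.7082290649414)]
```

View pics/w4.png

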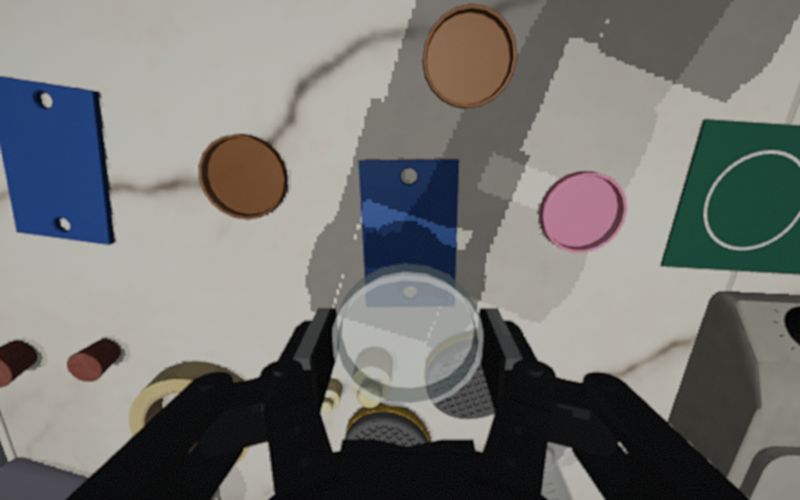

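The dish is held level at (408,335), the plate stayed put, and the path is clear. I'm carrying it to the far ring.

{"name": "apply_moves", "arguments": {
  "series": [
    [0, 0, 0, 0, 0, 3.2, 0.6],
    [3, 20, 0, 0, 0, 0, 0.6],
    [5, 40, 0, 0, 0, 0, 0.6],
    [6, 55, 0, 0, 0, 0, 0.6],
    [6, 55, 0, 0, 0, 0, 0.6],
    [6, 55, 0, 0, 0, 0, 0.6],
    [6, 55, 0, 0, 0, 0, 0.6],
    [4, 40, 0, 0, 0, 0, 0.6],
    [3, 22, 0, 0, 0, 0, 0.6],
    [1, 13, 0, 0, 0, 0, 0.6],
    [0, 0, 30, 0, 0, 0, 0.6],
    [0, 0, 30, 0, 0, 0, 0.6]
  ]
}}

```text
time_s: 6.68
position: [0.4823, 0.33, 0.0703]
tool_rot: [[-1.0, -0.0, -0.0], [-0.0, 1.0, -0.0], [0.0, -0.0, -1.0]]
ft_force: [0.7, 0.1, -1.3]
grip_width: 0.0581
gripper_force: 27.1
```

{"name": "apply_moves", "arguments": {
  "series": [
    [-1.5, 0, 30, 0, 0, 0, 0.6],
    [0, 0, 20, 0, 0, 0, 0.6],
    [0, 0, 10, 0, 0, 0, 0.6],
    [0, 0, 3, 0, 0, 0, 0.6],
    [0, 0, 0, 0, 0, 0, 0.6]
  ]
}}

```text
time_s: 7.3
position: [0.4845, 0.33, 0.0088]
tool_rot: [[-1.0, 0.0, 0.001], [0.0, 1.0, 0.0], [-0.001, 0.0, -1.0]]
ft_force: [0.5, 0.2, -0.2]
grip_width: 0.0577
gripper_force: 27.1
```

{"name": "apply_moves", "arguments": {
  "series": [
    [0, 0, 4, 0, 0, 0, 0.6],
    [0, 0, 2, 0, 0, 0, 0.6],
    [0, 0, 1, 0, 0, 0, 0.6],
    [0, 0, 1, 0, 0, 0, 0.6],
    [0, 0, 0, 0, 0, 0, 0.6]
  ]
}}

```text
time_s: 7.92
position: [0.4842, 0.3299, 0.0003]
tool_rot: [[-1.0, 0.0, -0.0], [0.0, 1.0, -0.0], [0.0, -0.0, -1.0]]
ft_force: [0.0, -0.4, -0.2]
grip_width: 0.0585
gripper_force: 27.1
```

{"name": "apply_moves", "arguments": {
  "series": [
    [0, 0, 1, 0, 0, 0, 0.6],
    [0, 0, 0.5, 0, 0, 0, 0.6],
    [0, 0, 0, 0, 0, 0, 0.6]
  ]
}}

```text
time_s: 8.3
position: [0.4843, 0.33, -0.0004]
tool_rot: [[-1.0, 0.0, 0.001], [0.0, 1.0, 0.0], [-0.001, 0.0, -1.0]]
ft_force: [-1.0, -0.3, 6.8]
grip_width: 0.0585
gripper_force: 27.8
```

Contact. Next I'll release slowly, rise and go back to a viewing height over the stack.

{"name": "apply_moves", "arguments": {
  "series": [
    [0, 0, 0, 0, 0, 0, 0.72],
    [0, 0, 0, 0, 0, 0, 0.8],
    [0, 0, 0, 0, 0, 0, 0.88],
    [0, 0, -10, 0, 0, 0, 0.9],
    [0, 0, -35, 0, 0, 0, 1],
    [0, 0, -50, 0, 0, 0, 1],
    [0, 0, -40, 0, 0, 0, 1],
    [0, -20, 0, 0, 0, 0, 1],
    [0, -50, 0, 0, 0, 0, 1],
    [0, -55, 0, 0, 0, 0, 1],
    [0, 0, 0, 0, 0, 0, 1]
  ]
}}

```text
time_s: 9.68
position: [0.4838, 0.2017, 0.1335]
tool_rot: [[-1.0, 0.005, -0.002], [0.005, 1.0, -0.001], [0.002, -0.001, -1.0]]
ft_force: [-0.5, 0.4, 0.2]
grip_width: 0.0852
gripper_force: 0.0
```

```bash
python3 - <<'E'
from h import *
st=telemetry.observe(); print(st["position"])
im=save("wrist","w5.png",s=1.25); np.savez("w5.npz",st_p=st["position"],st_R=st["tool_rot"],**im)
E
```

```text
[0.48379748 0.20167685 0.13346584]
```

View pics/w5.png

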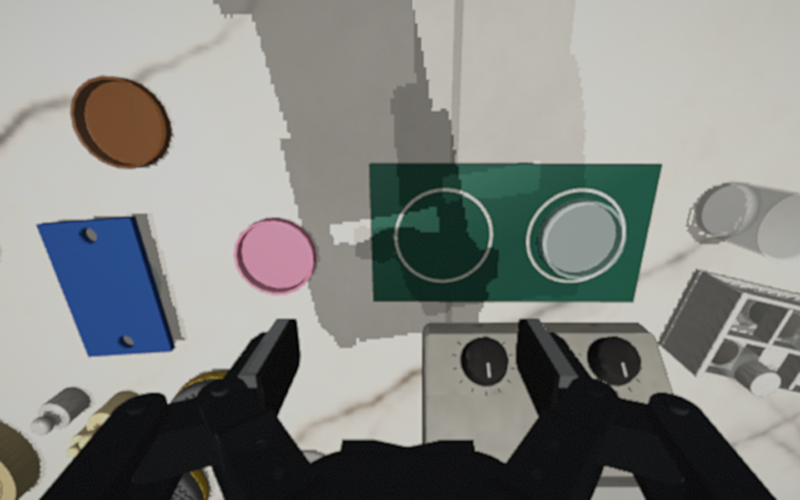

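The upper dish stands in the ring at (580,238). Next is the spacer plate.

{"name": "apply_moves", "arguments": {
  "series": [
    [-4, -25, 0, 0, 0, 0, 1],
    [-8, -50, 0, 0, 0, 0, 1],
    [-10, -55, 0, 0, 0, 0, 1],
    [-10, -50, 0, 0, 0, 0, 1],
    [-5, -30, 0, 0, 0, 0, 1],
    [0, -15, 0, 0, 0, 0, 1],
    [0, 0, 0, 0, 0, -3.5, 1],
    [0, 0, 0, 0, 0, 0, 1]
  ]
}}

```text
time_s: 10.72
position: [0.5209, -0.0192, 0.1336]
tool_rot: [[-0.998, -0.061, -0.0], [-0.061, 0.998, 0.0], [0.0, 0.0, -1.0]]
ft_force: [-0.3, 0.3, -0.6]
grip_width: 0.0852
gripper_force: 0.0
```

```bash
python3 - <<'E'
from h import *
st=telemetry.observe(); print(st["position"],st["tool_rot"].round(3))
im=get_image("wrist"); b=blue(im,st,.018)[0]; print(b, blue(im,st,.006)[1:])
d=np.array([b[0][0],b[0][1],0])/1000-st["position"]; print("tool delta",(st["tool_rot"].T@d*1000).round(1))
E
```

```text
[ 0.52086354 -0.01916911  0.13364763] [[-0.998 -0.061 -0.   ]
 [-0.061  0.998  0.   ]
 [ 0.     0.    -1.   ]]
((521.0192260742188, -23.56417465209961), (107.02397918701172, 67.12892150878906), 3.5414109230041504) [((486.85223388671875, -281.0319519042969), (72.86176300048828, 111.17929077148438), 84.72757720947266)]
tool delta [ 1.000e-01 -4.400e+00  1.336e+02]
```

{"name": "apply_moves", "arguments": {
  "series": [
    [0, -4.5, 20, 0, 0, 0, 1],
    [0, 0, 40, 0, 0, 0, 1],
    [0, 0, 40, 0, 0, 0, 1],
    [0, 0, 25, 0, 0, 0, 1],
    [0, 0, 8, 0, 0, 0, 1],
    [0, 0, 4, 0, 0, 0, 1],
    [0, 0, 0, 0, 0, 0, 1]
  ]
}}

```text
time_s: 11.65
position: [0.5217, -0.0245, -0.0025]
tool_rot: [[-0.998, -0.061, 0.001], [-0.061, 0.998, -0.0], [-0.001, -0.0, -1.0]]
ft_force: [1.1, 0.1, 0.8]
grip_width: 0.0854
gripper_force: 0.0
```

{"name": "apply_moves", "arguments": {
  "series": [
    [0, 0, 1, 0, 0, 0, 0.85],
    [0, 0, 0, 0, 0, 0, 0.78],
    [0, 0, 0, 0, 0, 0, 0.7],
    [0, 0, 0, 0, 0, 0, 0.7],
    [0, 0, 0, 0, 0, 0, 0.7]
  ],
  "grip_force": 40
}}

```text
time_s: 12.28
position: [0.5217, -0.0246, -0.0032]
tool_rot: [[-0.998, -0.061, 0.001], [-0.061, 0.998, -0.0], [-0.001, -0.0, -1.0]]
ft_force: [-1.3, -0.2, 6.1]
grip_width: 0.0667
gripper_force: 43.0
```

The grip is too deep for placing, because the tips would reach past the spacer's underside. I'll regrip 7 mm higher.

{"name": "apply_moves", "arguments": {
  "series": [
    [0, 0, 0, 0, 0, 0, 0.9],
    [0, 0, -4, 0, 0, 0, 0.9],
    [0, 0, -3, 0, 0, 0, 0.9],
    [0, 0, 0, 0, 0, 0, 0.82],
    [0, 0, 0, 0, 0, 0, 0.7],
    [0, 0, 0, 0, 0, 0, 0.7],
    [0, 0, 0, 0, 0, 0, 0.7]
  ]
}}

```text
time_s: 13.15
position: [0.5215, -0.0247, 0.0035]
tool_rot: [[-0.998, -0.061, 0.001], [-0.061, 0.998, -0.0], [-0.001, -0.0, -1.0]]
ft_force: [-1.1, -0.4, 7.6]
grip_width: 0.0667
gripper_force: 43.2
```

{"name": "apply_moves", "arguments": {
  "series": [
    [0, 0, -2, 0, 0, 0, 0.7],
    [0, 0, -3, 0, 0, 0, 0.7],
    [0, 0, -8, 0, 0, 0, 0.7],
    [0, 0, -25, 0, 0, 0, 0.7],
    [0, 0, -35, 0, 0, 0, 0.7],
    [0, 0, -35, 0, 0, 0, 0.7],
    [0, 0, -15, 0, 0, 0, 0.7],
    [0, 0, 0, 0, 0, 0, 0.7]
  ]
}}

```text
time_s: 14.15
position: [0.5217, -0.0246, 0.127]
tool_rot: [[-0.998, -0.061, 0.002], [-0.061, 0.998, -0.001], [-0.002, -0.001, -1.0]]
ft_force: [0.4, 1.1, -2.1]
grip_width: 0.0666
gripper_force: 45.5
```

```bash
python3 - <<'E'
from h import *
st=telemetry.observe(); print(st["position"])
im=save("wrist","w6.png",s=1.25); np.savez("w6.npz",st_p=st["position"],st_R=st["tool_rot"],**im)
E
```

```text
[ 0.52168066 -0.0246473   0.12698291]
```

View pics/w6.png

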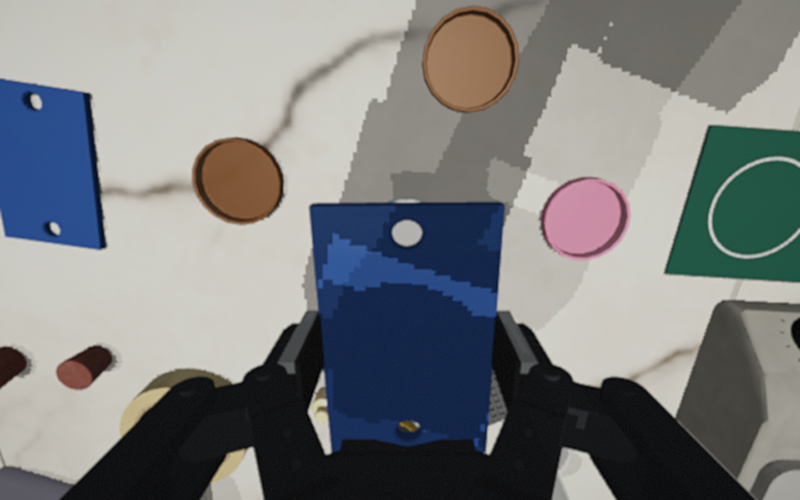

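{"name": "apply_moves", "arguments": {
  "series": [
    [0, 0, 0, 0, 0, 4.4, 0.7],
    [0, 0, 0, 0, 0, 4.4, 0.7],
    [2, -20, 0, 0, 0, 0, 0.7],
    [4, -35, 0, 0, 0, 0, 0.7],
    [5, -45, 0, 0, 0, 0, 0.7],
    [5, -43, 0, 0, 0, 0, 0.7],
    [4, -35, 0, 0, 0, 0, 0.7],
    [0, 0, 0, 0, 0, 0, 0.7]
  ]
}}

```text
time_s: 15.2
position: [0.4841, -0.2017, 0.1247]
tool_rot: [[-0.995, 0.096, -0.002], [0.096, 0.995, 0.001], [0.002, 0.001, -1.0]]
ft_force: [-0.9, 0.9, -2.7]
grip_width: 0.0669
gripper_force: 45.5
```

```bash
python3 - <<'E'
from h import *
st=telemetry.observe(); print(st["position"],st["tool_rot"].round(3))
im=get_image("wrist"); np.savez("w7.npz",st_p=st["position"],st_R=st["tool_rot"],**im)
f=im["frame"].astype(int); z=im["z_map"]
g=(f[...,2]>f[...,0]+50)&(f[...,2]>f[...,1]+30)
print(np.percentile(z[g],[1,25,50,75,99]))
im["frame"]=im["frame"].copy(); im["frame"][z<np.median(z[100:150])-.05]=0
print(blue(im,st,.006)); cv2.imwrite("pics/w7.png",im["frame"][:,:,::-1])
E
```

```text
[ 0.48412182 -0.20169074  0.1246839 ] [[-0.995  0.096 -0.002]
 [ 0.096  0.995  0.001]
 [ 0.002  0.001 -1.   ]]
[0.13004705 0.13801472 0.14708794 0.15841615 0.29011477]
[((485.6492919921875, -277.00244140625), (70.85430908203125, 109.20616912841797), 84.77727508544922)]
```

{"name": "apply_moves", "arguments": {
  "series": [
    [-3, -25, 0, 0, 0, 0, 0.7],
    [-4, -35, 0, 0, 0, 0, 0.7],
    [-2.5, -16, 0, 0, 0, 0, 0.7],
    [0, 0, 25, 0, 0, 0, 0.7],
    [0, 0, 40, 0, 0, 0, 0.7],
    [0, 0, 30, 0, 0, 0, 0.7],
    [0, 0, 15, 0, 0, 0, 0.7],
    [0, 0, 6, 0, 0, 0, 0.7],
    [0, 0, 0, 0, 0, 0, 0.7]
  ]
}}

```text
time_s: 16.38
position: [0.4876, -0.2765, 0.0103]
tool_rot: [[-0.996, 0.093, 0.001], [0.093, 0.996, -0.0], [-0.001, -0.0, -1.0]]
ft_force: [1.3, 0.4, -1.0]
grip_width: 0.0667
gripper_force: 45.5
```

{"name": "apply_moves", "arguments": {
  "series": [
    [1.2, -1.5, 4, 0, 0, 0, 0.7],
    [0, 0, 3, 0, 0, 0, 0.7],
    [0, 0, 2, 0, 0, 0, 0.7],
    [0, 0, 1, 0, 0, 0, 0.7],
    [0, 0, 1, 0, 0, 0, 0.7],
    [0, 0, 0, 0, 0, 0, 0.7]
  ]
}}

```text
time_s: 17.12
position: [0.486, -0.278, -0.0006]
tool_rot: [[-0.996, 0.093, 0.0], [0.093, 0.996, -0.0], [-0.0, -0.0, -1.0]]
ft_force: [-0.7, 0.9, 3.9]
grip_width: 0.0666
gripper_force: 49.1
```

{"name": "apply_moves", "arguments": {
  "series": [
    [0, 0, 0.7, 0, 0, 0, 0.7],
    [0, 0, 0, 0, 0, 0, 0.7]
  ]
}}

```text
time_s: 17.38
position: [0.4861, -0.2781, -0.0008]
tool_rot: [[-0.996, 0.093, 0.001], [0.093, 0.996, -0.001], [-0.001, -0.001, -1.0]]
ft_force: [-3.2, 2.6, 10.0]
grip_width: 0.0669
gripper_force: 53.2
```

Firm contact. Next: release, rise and look.

{"name": "apply_moves", "arguments": {
  "series": [
    [0, 0, 0, 0, 0, 0, 0.83],
    [0, 0, 0, 0, 0, 0, 0.92],
    [0, 0, 0, 0, 0, 0, 1],
    [0, 0, -10, 0, 0, 0, 1],
    [0, 0, -35, 0, 0, 0, 1],
    [0, 0, -50, 0, 0, 0, 1],
    [0, 0, -45, 0, 0, 0, 1],
    [0, 0, 0, 0, 0, 0, 1]
  ]
}}

```text
time_s: 18.38
position: [0.4871, -0.2788, 0.1421]
tool_rot: [[-0.996, 0.093, 0.006], [0.093, 0.996, -0.005], [-0.006, -0.005, -1.0]]
ft_force: [-0.5, 0.1, 0.2]
grip_width: 0.0852
gripper_force: 0.0
```

```bash
python3 - <<'E'
from h import *
st=telemetry.observe(); print(st["position"])
im=save("wrist","w8.png",s=1.25); print(blue(im,st,.012))
E
```

```text
[ 0.48713236 -0.27882969  0.14210544]
[((485.2887878417969, -277.78350830078125), (67.19641876220703, 108.14756774902344), 85.28071594238281)]
```

View pics/w8.png

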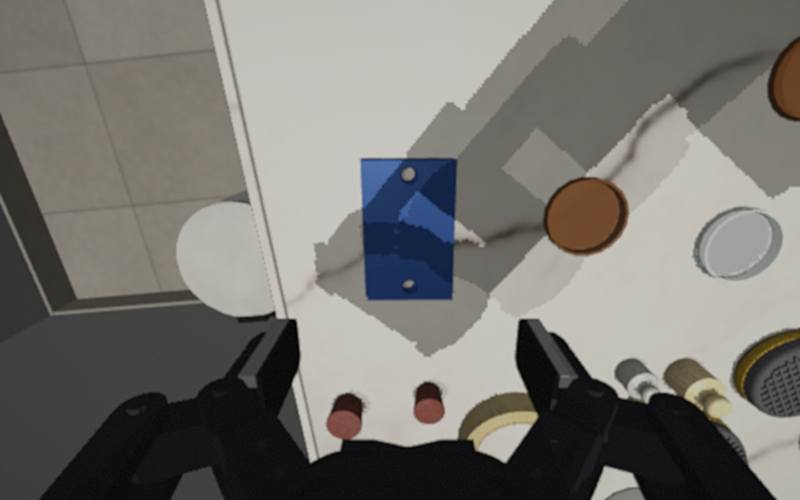

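The spacer lies squarely on the pile plate at (408,230). The lower dish is exposed at (738,243).

{"name": "apply_moves", "arguments": {
  "series": [
    [0, 0, 0, 0, 0, -5.3, 1],
    [-3, 25, 0, 0, 0, 0, 1],
    [-7, 50, 0, 0, 0, 0, 1],
    [-8, 55, 0, 0, 0, 0, 1],
    [-7, 50, 0, 0, 0, 0, 1],
    [-5, 40, 0, 0, 0, 0, 1],
    [-3, 25, 0, 0, 0, 0, 0.9],
    [-1, 10, 0, 0, 0, 0, 0.9],
    [0, 0, 0, 0, 0, 0, 0.9]
  ]
}}

```text
time_s: 19.55
position: [0.5199, -0.0229, 0.1376]
tool_rot: [[-1.0, -0.0, -0.001], [-0.0, 1.0, 0.0], [0.001, 0.0, -1.0]]
ft_force: [0.2, -0.3, 0.3]
grip_width: 0.0769
gripper_force: 0.0
```

```bash
python3 - <<'E'
from h import *
st=telemetry.observe(); print(st["position"],st["tool_rot"].round(3))
im=get_image("wrist"); np.savez("w9.npz",st_p=st["position"],st_R=st["tool_rot"],**im)
o=st["position"]+st["tool_rot"]@im["mount"][:3,3]; A=st["tool_rot"]@im["mount"][:3,:3]; F=200/np.tan(np.radians(im["vertical_fov"])/2)
# rectify plane z=.012 to top view, 0.5 mm/px, centred (521,-24): col=y,row=x
G=np.array([[0,.0005,.521-.05],[.0005,0,-.024-.05],[0,0,.012]]); G[:,2]-=o
K=np.array([[F,0,im["cx"]],[0,F,im["cy"]],[0,0,1]])@np.diag([1,-1,-1])
T=cv2.warpPerspective(im["frame"],K@A.T@G,(200,200),flags=cv2.INTER_LINEAR|cv2.WARP_INVERSE_MAP)
cv2.imwrite("pics/top.png",T[:,:,::-1])
g=cv2.GaussianBlur(cv2.cvtColor(T,cv2.COLOR_RGB2GRAY),(5,5),1)
c=cv2.HoughCircles(g,cv2.HOUGH_GRADIENT,1,5,param1=40,param2=12,minRadius=54,maxRadius=66)
for a in c[0][:5]: print("x %.1f y %.1f r %.1f"%(471+a[1]*.5,-74+a[0]*.5,a[2]*.5))
w=np.array
print("pic est needs w8; depth at centre",dep(im,322,200,st).round(3))
E
```

```text
[ 0.51985354 -0.02293319  0.13755217] [[-1.    -0.    -0.001]
 [-0.     1.     0.   ]
 [ 0.001  0.    -1.   ]]
x 519.8 y -24.2 r 30.0
x 515.8 y -23.8 r 27.8
x 519.2 y -21.8 r 32.2
x 522.2 y -24.2 r 27.7
x 516.8 y -21.2 r 28.8
pic est needs w8; depth at centre [ 0.533 -0.026  0.001]
```

{"name": "apply_moves", "arguments": {
  "series": [
    [0, -1.3, 25, 0, 0, 0, 0.9],
    [0, 0, 40, 0, 0, 0, 0.9],
    [0, 0, 40, 0, 0, 0, 0.85],
    [0, 0, 22, 0, 0, 0, 0.85],
    [0, 0, 9, 0, 0, 0, 0.85],
    [0, 0, 2, 0, 0, 0, 0.85],
    [0, 0, 0, 0, 0, 0, 0.75],
    [0, 0, 0, 0, 0, 0, 0.68],
    [0, 0, 0, 0, 0, 0, 0.6],
    [0, 0, 0, 0, 0, 0, 0.6]
  ],
  "grip_force": 25
}}

```text
time_s: 20.85
position: [0.5206, -0.0245, 0.0014]
tool_rot: [[-1.0, 0.0, 0.002], [0.0, 1.0, -0.001], [-0.002, -0.001, -1.0]]
ft_force: [-2.5, -0.8, 5.6]
grip_width: 0.0588
gripper_force: 25.6
```

{"name": "apply_moves", "arguments": {
  "series": [
    [0, 0, -2, 0, 0, 0, 0.6],
    [0, 0, -6, 0, 0, 0, 0.6],
    [0, 0, -22, 0, 0, 0, 0.6],
    [0, 0, -40, 0, 0, 0, 0.6],
    [0, 0, -30, 0, 0, 0, 0.6],
    [4, 25, 0, 0, 0, 0, 0.6],
    [7, 50, 0, 0, 0, 0, 0.6],
    [8, 55, 0, 0, 0, 0, 0.6],
    [8, 55, 0, 0, 0, 0, 0.6],
    [6, 40, 0, 0, 0, 0, 0.6],
    [4, 28, 0, 0, 0, 0, 0.6],
    [0, 0, 0, 0, 0, 0, 0.6]
  ]
}}

```text
time_s: 22.35
position: [0.4827, 0.2303, 0.1005]
tool_rot: [[-1.0, -0.002, 0.0], [-0.002, 1.0, 0.0], [-0.0, 0.0, -1.0]]
ft_force: [-0.3, -0.1, 0.4]
grip_width: 0.0588
gripper_force: 27.3
```

{"name": "apply_moves", "arguments": {
  "series": [
    [-1.5, -1.3, 25, 0, 0, 0, 0.6],
    [0, 0, 35, 0, 0, 0, 0.6],
    [0, 0, 20, 0, 0, 0, 0.6],
    [0, 0, 8, 0, 0, 0, 0.6],
    [0, 0, 3, 0, 0, 0, 0.6],
    [0, 0, 1.5, 0, 0, 0, 0.6],
    [0, 0, 0, 0, 0, 0, 0.6]
  ]
}}

```text
time_s: 23.22
position: [0.485, 0.2275, 0.0081]
tool_rot: [[-1.0, 0.0, 0.001], [0.0, 1.0, 0.0], [-0.001, 0.0, -1.0]]
ft_force: [0.3, 0.9, 0.3]
grip_width: 0.0587
gripper_force: 27.3
```

{"name": "apply_moves", "arguments": {
  "series": [
    [0, 1, 1.5, 0, 0, 0, 0.6],
    [0, 0, 1, 0, 0, 0, 0.6],
    [0, 0, 1, 0, 0, 0, 0.6],
    [0, 0, 0.5, 0, 0, 0, 0.6],
    [0, 0, 0, 0, 0, 0, 0.6]
  ]
}}

```text
time_s: 23.85
position: [0.4847, 0.2286, 0.0044]
tool_rot: [[-1.0, 0.0, 0.001], [0.0, 1.0, 0.0], [-0.001, 0.0, -1.0]]
ft_force: [-2.8, -0.3, 9.6]
grip_width: 0.059
gripper_force: 28.1
```

{"name": "apply_moves", "arguments": {
  "series": [
    [0, 0, 0, 0, 0, 0, 0.7],
    [0, 0, 0, 0, 0, 0, 0.78],
    [0, 0, 0, 0, 0, 0, 0.84],
    [0, 0, -10, 0, 0, 0, 0.84],
    [0, 0, -35, 0, 0, 0, 0.9],
    [0, 0, -50, 0, 0, 0, 1],
    [0, 0, -45, 0, 0, 0, 1],
    [0, 0, 0, 0, 0, 0, 1]
  ]
}}

```text
time_s: 24.85
position: [0.4861, 0.2289, 0.1474]
tool_rot: [[-1.0, 0.0, 0.007], [0.0, 1.0, 0.002], [-0.007, 0.002, -1.0]]
ft_force: [0.1, -0.8, -0.4]
grip_width: 0.0854
gripper_force: 0.0
```

```bash
python3 - <<'E'
from h import *
st=telemetry.observe(); print(st["position"])
im=get_image("wrist")
o=st["position"]+st["tool_rot"]@im["mount"][:3,3]; A=st["tool_rot"]@im["mount"][:3,:3]; F=200/np.tan(np.radians(im["vertical_fov"])/2)
K=np.array([[F,0,im["cx"]],[0,F,im["cy"]],[0,0,1]])@np.diag([1,-1,-1])
for z,r0,r1 in((.015,57,63),(.003,70,75)):
  for y in(.229,.329):
    G=np.array([[0,.0005,.484-.05],[.0005,0,y-.05],[0,0,z]]); G[:,2]-=o
    T=cv2.warpPerspective(im["frame"],K@A.T@G,(200,200),flags=cv2.INTER_LINEAR|cv2.WARP_INVERSE_MAP)
    g=cv2.GaussianBlur(cv2.cvtColor(T,cv2.COLOR_RGB2GRAY),(5,5),1)
    c=cv2.HoughCircles(g,cv2.HOUGH_GRADIENT,1,5,param1=40,param2=12,minRadius=r0,maxRadius=r1)
    for a in c[0][:2]: print(z,"x %.1f y %.1f r %.1f"%(434+a[1]*.5,y*1000-50+a[0]*.5,a[2]*.5))
E
```

```text
[0.48607075 0.22887659 0.14741726]
0.015 x 484.2 y 229.2 r 29.5
0.015 x 479.8 y 227.8 r 31.2
0.015 x 481.8 y 323.2 r 31.2
0.015 x 480.8 y 327.8 r 31.2
0.003 x 484.2 y 229.2 r 37.2
0.003 x 482.2 y 231.2 r 36.1
0.003 x 484.8 y 329.8 r 37.2
0.003 x 484.2 y 327.2 r 35.5
```

Both dishes sit inside their rings and the arm is clear, so I'm handing the job in.

```bash
python3 -c "
from rig import env
print(env.close_job())"
```

```text
the job is handed in; nothing more can be done
None
```

I took the stack apart and handed the job in at about 25 s of the 61 s allowed: both dishes measured inside their rings (lower dish within about 1 mm, upper dish within about 7 mm) and the spacer plate square on the pile plate; no verdict came back.

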